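Seat the vial carrier on the inspection stage's locating pin

ROBOT

A 7-joint arm with a two-finger parallel gripper is mounted at the origin on the work surface. World frame = base frame: x ahead of the robot, y to its left, z up, the work surface at z = 0. Lengths are in m, angles in rad, forces in N, time in s.
With the tool pointing down it reaches from about 0.4 to 0.875 m from the base axis. Payload 19.3 kg.
Tool frame: the origin (TCP) lies at the very end of the fingers, on their centre line; the grasp point (between the pads) lies 19 mm behind it (manip.grasp_offset is the distance from the TCP to the grasp point, in m); z points along the fingers, y is the direction in which the jaws open and shut (so a half turn about z gives the same grasp; the last joint's range is limited). The gripper opens to 85 mm and grips with 20 to 120 N. Pads are 22 mm wide; open, the fingers measure 114 mm over their backs; the gripper's body (76 mm by 85 mm) begins 54 mm behind the grasp point. The pads swing forward as they close: fully open they stand 13 mm farther back than shut.
Start: joints at [-1.282, 0.521, -0.036, 1.599, 0.021, 1.021, -0.113], TCP at [0.219, 0.585, 0.231] pointing down, gripper open.
Joint ranges: [-2.91, 2.91], [-0.3, 2.13], [-1.5, 1.42], [0.17, 2.43], [-1.26, 4.41], [0.16, 1.93], [-2.52, 2.52]. Speed limits (rad/s): [1.89, 1.89, 2.39, 2.39, 3.01, 3.01, 3.01].

INTERFACE

Orientations are given as a 3x3 rotation matrix whose columns are the frame's x, y, z axes.
In Python, from bench import manip gives the robot as it stands.
- The arm moves only by the tool send_rows, never from a script. Its argument "commands" is one flat list of numbers, 7 for each row, row after row: the turn, a rotation vector about the tool's x, y, z in degrees, then the shift along the tool's x, y, z in cm, then the closure, from 0 (fully open) to 1 (shut). A call has 1 to 5 rows; each row shifts and turns the commanded pose from where the row before left it, along the tool's axes as they then stand; what a row does not reach is not made up. A row lasts 1/8 s, in which the tool goes at most 62.5 mm and 10.7 degrees, less where a joint would pass 70% of its speed; a pose out of reach is approached as far as the arm can. A call is refused whole if a number of a shift passes 6.25 or a number of a turn 10.7, either way. A call with a gripper value outside its range is refused whole. The fingers move at their own pace and stop on an object; "grip_force" is the grip in N (left out, the last holds). Time passes only in rows, so rows that do not move let the fingers close. It gives the time, the measured TCP pose, the force and the opening at its end, in the units of the state.
- manip.read_state(): the state, without advancing time (a new reading comes with each control period).
- manip.read_camera(name): name is "side" or "top" or "wrist"; returns a dict with "frame" (420x560x3 uint8, red, green, blue), "z_map" (420x560 float32, m along the optical axis (not along the pixel's ray), 0 where there is no reading), "camera_matrix" (3x3 intrinsics, pixels), "rvec" (rotation vector, rad) and "tvec" (3), from world to camera coordinates, as OpenCV has them; the wrist camera has in their place "hand_eye" (4x4, takes a point from camera to tool coordinates, whose origin is the TCP and whose axes are the flange's). Camera axes: x right, y down, z forward; pixel columns grow to the right and rows downward; lengths in m; the calibration is good to about 2 mm. A picture is of the moment at which its call begins: read the wrist's pose just before it.
- manip.hand_in(): hands the job in, once; it reports no verdict.
The state is a dict: "t": time; "qpos": joint angles; "qvel": joint speeds; "joint_efforts": joint torques, N m; "tool_pos": TCP position; "tool_rot": TCP orientation; "force": force on the tool from outside, world axes, zero at the start; "ft_torque": the same for the moment, N m; "grip_width": finger opening in m.
Only numpy, scipy, OpenCV 4.12 (cv2) and the standard library are available. Lean on these libraries where they do the work, as an engineer would, in place of code of your own. Each camera call takes 0.05 s, during which the arm holds its last target. There are 200 camera calls.

TASK

Pick up the vial carrier by its fin and lay it between the guides of the grey inspection stage, vials on the side of the round white window and the carrier's hole just beyond the far end of the dark slot, so that it rests propped on the small locating pin standing somewhere in that slot. Then gently nudge it back towards the window until its hole drops over the pin and it lies flat and fully down on the stage, and let go. Never drop, tip or force it, and leave the other things on the bench alone.

Things in the scene. Friction and masses are not known exactly. Their poses are not given: they have to be found in the camera images.
- carrier_fin (a point): Vial carrier, loose, 0.26 to 0.49 kg: aluminium plate 165 (x) by 60 (y) by 8 mm with an upright fin near its middle to grip: 12 mm thick (x), 32 mm wide (y), from 8 to 48 mm above the underside. This point: middle of the fin, 28 mm above the underside, 75 mm from the plate's vial end. x runs along the plate towards the hole, z up. Balances about 8 mm from the fin, towards the vials.
- carrier_hole (a point): Centre of the carrier's round through hole (11 mm across) at the plate's underside: on the middle line, 58 mm from the fin towards +x, 32 mm from the plate's end. Axes as the carrier. Sliding the released carrier along the stage takes 1 to 5 N.
- carrier_vials (a point): Midway between two capped vials fixed on the carrier's other end, at the plate's underside, 54 mm from the fin towards -x. Vials 22 mm across at y = +-15 mm, tops 44 mm above the underside. Axes as the carrier.
- stage: Inspection stage, fixed: grey deck 220 (x) by 100 (y) by 15 mm; origin under its centre on the bench, x along the channel from white window to slot, z up. Two aluminium guides with rounded tops run along x, 64 mm apart inside, rising 14 mm above the deck: the carrier lies between them with 2 mm spare each side. Channel ends are open.
- stage_window (a point): Centre of the stage's flush round white window, 56 mm across, on the deck's upper face, 67 mm from the stage's centre towards -x. Axes as the stage.
- stage_slot (a point): Middle of the dark slot (52 mm long in x) on the deck's upper face: on the middle line, 45 mm from the stage's centre towards +x, 15 mm above the bench. A steel pin, 8 mm across, 9 mm high, top 4 mm tapering to 3 mm, is clamped on the middle line up to 16 mm either way along x from here; where is not reported. Propped on it, the carrier drops flat by its own weight once the hole is over it.
- vial_a: Bystander: loose glass vial, 26 mm across, 45 mm high, origin under its centre.
- jar: Bystander: loose amber jar, 44 mm across, 70 mm high, origin under its centre.
- mug: Bystander: white mug, 82 mm across, 90 mm high, origin under its centre.
- phone: Bystander: flat black phone 150 by 72 by 8 mm, origin under its centre.
- dish: Bystander: shallow glass dish 90 mm across, 15 mm high, origin under its centre.
- forceps: Bystander: steel forceps 120 mm long, lying, origin under its centre.
Mind the look-alikes: they are no part of the job. What is shaped like the part that bears carrier_fin but orange or red is not meant.

How it is judged:
On the way:
1. the carrier rests between the guides, vials towards the window, its hole beyond where the pin can be (z of carrier_hole in the frame of stage_slot below 0.017 m and y of carrier_hole in the frame of stage_slot between -0.007 and 0.007 m and x of carrier_fin in the frame of stage_slot below -0.01 m and contact force between carrier and stage above 0.3 N and x of carrier_hole in the frame of stage_slot above 0.017 m), for 0.1 s.
At the end, for the whole second after the job is handed in: The carrier lies flat on the stage (tilt under 0.03 rad, the underside at its hole less than 2.5 mm above the deck), its hole over the pin (so within 18.5 mm of the slot's middle along x and 5 mm across), its fin and vials on the window side, at rest and released (z of carrier_hole in the frame of stage_slot between -0.003 and 0.0025 m and x of carrier_hole in the frame of stage_slot between -0.0185 and 0.0185 m and y of carrier_hole in the frame of stage_slot between -0.005 and 0.005 m and x of carrier_fin in the frame of stage_slot below -0.03 m and angle between carrier_fin's own z axis and vertical below 0.03 rad and linear speed of carrier below 0.01 m/s); the robot touches nothing.
It fails at once if the carrier is pressed, pushed or dropped on the stage or its pin with more than 35 N (contact force between carrier and stage above 35 N).
It fails at once if the carrier is tipped by more than 0.5 rad (angle between carrier_fin's own z axis and vertical above 0.5 rad).
It fails at once if another thing on the bench is moved by more than 20 mm (distance of any of vial_a, jar, mug, phone, dish, forceps from where it was at the start of the episode above 0.02 m).
It also fails if it takes over 58 s, if anything falls off the work surface, if the arm or the gripper's body presses on something with over 40 N, if the wrist force passes 120 N, or if a joint passes its speed limit or range.

## Working session

There is one attempt and no reset: what is moved stays moved. The work goes in short steps, Python scripts to look and compute and a tool call to move; the robot and the scene stay as the last step left them, time stands still between calls to the robot, and variables do not carry over. Pictures are saved under pics/ and viewed, about 8 in all and at most 12, crops included, and the job is handed in when it is done.

Besides the shell and the picture viewer there is one more tool, called by a JSON object that holds its "method" and its "body". send_rows: Moves the arm, as the interface text tells. Its arguments: {"type":"object","properties":{"commands":{"type":"array"},"grip_force":{"type":"number"}},"required":["commands"]}

```bash
mkdir -p pics; ls
cat > h.py <<'E'
import numpy as np,cv2,pickle
from bench import manip
def cam(n):
    s=manip.read_state(); c=manip.read_camera(n)
    if 'rvec' in c:
        R=cv2.Rodrigues(np.array(c['rvec'],float))[0]; t=np.array(c['tvec'],float).ravel()
        c['R']=R.T; c['o']=-R.T@t
    else:
        T=np.array(c['hand_eye']); Rt=np.array(s['tool_rot']); p=np.array(s['tool_pos'])
        c['R']=Rt@T[:3,:3]; c['o']=p+Rt@T[:3,3]
    return c
def pts(c):
    K=np.array(c['camera_matrix']); z=c['z_map']; v,u=np.mgrid[:z.shape[0],:z.shape[1]]
    P=np.stack([(u-K[0,2])/K[0,0]*z,(v-K[1,2])/K[1,1]*z,z],-1)
    return P@c['R'].T+c['o']
def ray(c,u,v,h):
    K=np.array(c['camera_matrix']); d=c['R']@np.array([(u-K[0,2])/K[0,0],(v-K[1,2])/K[1,1],1])
    return c['o']+d*(h-c['o'][2])/d[2]
def save(c,f,box=None,k=1):
    im=c['frame'][...,::-1]
    if box: im=im[box[1]:box[3],box[0]:box[2]]
    cv2.imwrite(f,cv2.resize(im,None,fx=k,fy=k,interpolation=cv2.INTER_CUBIC))
E
python3 - <<'E'
from h import *
a=cam('top');b=cam('side');save(a,'pics/top.png',None,1.4);save(b,'pics/side.png',None,1)
pickle.dump((a,b),open('c0.pkl','wb'))
print(a['o'],a['R'],b['o']);s=manip.read_state();print(s['t'],s['tool_pos'],s['tool_rot'],s['force'])
E
```

```text
pics
[ 2.95675100e-01 -7.33255416e-04  1.20839607e+00] [[-0.0047734  -0.98396318  0.1783078 ]
 [-0.99997473  0.00375762 -0.00603405]
 [ 0.00526727 -0.1783321  -0.98395626]] [ 0.11089442 -0.74953189  0.82838258]
0.1 [0.21943071 0.58490423 0.23081663] [[-9.36292819e-01  3.51220288e-01 -2.57395041e-04]
 [ 3.51220371e-01  9.36292342e-01 -9.49250138e-04]
 [-9.23989013e-05 -9.79178469e-04 -9.99999516e-01]] [-0.22278534 -0.25989534  0.39575025]
```

View pics/top.png

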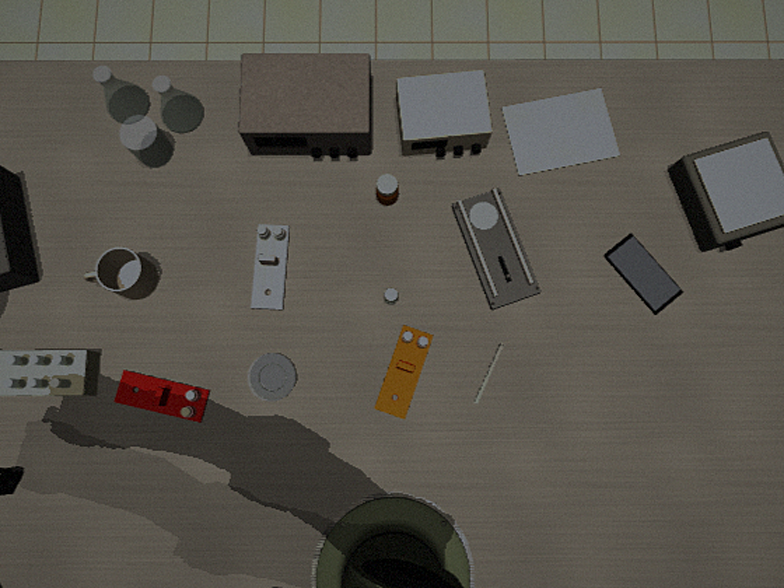

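Three carrier-shaped things (1.4x pixels): silver/aluminium at (268,265), red at (163,395), orange at (405,370). The aluminium one fits, since orange and red are excluded. The stage is at (495,248): window at (484,215), slot at (504,268). I'll confirm in a crop and measure.

Run:
```python
from h import *
a,b=pickle.load(open('c0.pkl','rb'))
im=a['frame'][...,::-1]
c1=cv2.resize(im[150:230,160:225],None,fx=6,fy=6,interpolation=cv2.INTER_CUBIC)
c2=cv2.resize(im[130:225,315:395],None,fx=5,fy=5,interpolation=cv2.INTER_CUBIC)[:480]
c2=cv2.copyMakeBorder(c2,0,480-c2.shape[0],0,0,0)
cv2.imwrite('pics/crop.png',np.clip(np.hstack([c1,c2])*1.8,0,255).astype(np.uint8))
P=pts(a)
def fit(m,n):
    q=P[m]; r=cv2.minAreaRect(q[:,:2].astype(np.float32)); print(n,len(q),q.mean(0),r)
m=np.zeros(P.shape[:2],bool)
box=lambda x0,y0,x1,y1:(lambda z:(z.__setitem__((slice(y0,y1),slice(x0,x1)),True),z)[1])(np.zeros(P.shape[:2],bool))
z=P[...,2]; B=box(172,152,215,228)
fit(B&(z>.004)&(z<.016),'plate');fit(B&(z>.03),'up')
for h in (.04,): 
    n,l,s,ce=cv2.connectedComponentsWithStats((B&(z>h)).astype(np.uint8)); print(s[1:],[P[l==i].mean(0) for i in range(1,n)])
S=box(315,128,392,226)
fit(S&(z>.008)&(z<.02),'deck');fit(S&(z>.024),'guides')
# circle detection of window and slot by brightness on deck
g=im.max(2)
d=S&(z>.01)&(z<.02)
print(np.percentile(g[d],[1,5,50,90,98]))
for n_,t in (('win',g>np.percentile(g[d],50)+30),('slot',g<35)):
    n,l,s,ce=cv2.connectedComponentsWithStats((box(315,128,392,226)&t).astype(np.uint8))
    for i in range(1,n):
        if s[i,4]>15: print(n_,s[i],ce[i],ray(a,*ce[i],.015))
```

```text
plate 1161 [0.55272307 0.23093914 0.00796313] ((0.5646898150444031, 0.23204964399337769), (0.20751646161079407, 0.11333324015140533), 1.3215352296829224)
up 193 [0.57961554 0.21278505 0.12056448] ((0.45455801486968994, 0.13797436654567719), (0.4162350296974182, 0.06843056529760361), 31.785423278808594)
[[209 153   1   1   1]
 [197 156   1   1   1]
 [184 161   6   7  32]
 [195 162   7   6  30]
 [212 169   1   1   1]
 [183 171   1   1   1]
 [212 176   1   1   1]
 [183 181   1   1   1]
 [200 181   1   1   1]
 [184 182  14   5  63]
 [190 212   1   1   1]
 [184 220   1   1   1]
 [208 221   2   2   2]] [array([ 2.95675100e-01, -7.33255416e-04,  1.20839607e+00]), array([ 2.95675100e-01, -7.33255416e-04,  1.20839607e+00]), array([0.61420765, 0.23577761, 0.08031882]), array([0.6118427 , 0.20605127, 0.08263368]), array([ 2.95675100e-01, -7.33255416e-04,  1.20839607e+00]), array([ 2.95675100e-01, -7.33255416e-04,  1.20839607e+00]), array([ 2.95675100e-01, -7.33255416e-04,  1.20839607e+00]), array([ 2.95675100e-01, -7.33255416e-04,  1.20839607e+00]), array([ 2.95675100e-01, -7.33255416e-04,  1.2
[... 615 characters left out ...]
857 168.33928571] [ 0.61867589 -0.23510499  0.015     ]
win [322 143  34  69 487] [343.30595483 161.87063655] [ 0.63694143 -0.17381375  0.015     ]
win [367 212  16   7  42] [374.5952381  215.21428571] [ 0.49045697 -0.25255644  0.015     ]
win [320 217   7   8  18] [323.5        220.66666667] [ 0.47639655 -0.11686549  0.015     ]
win [352 218  24   8  67] [365.26865672 221.08955224] [ 0.47482832 -0.22724679  0.015     ]
slot [330 168  11  25  29] [335.        179.5862069] [ 0.58778497 -0.15008675  0.015     ]
slot [356 183   9  19  57] [359.64912281 191.68421053] [ 0.55432681 -0.21516784  0.015     ]
slot [340 194   9  20  22] [344.13636364 203.45454545] [ 0.52246168 -0.17274782  0.015     ]
```

View pics/crop.png

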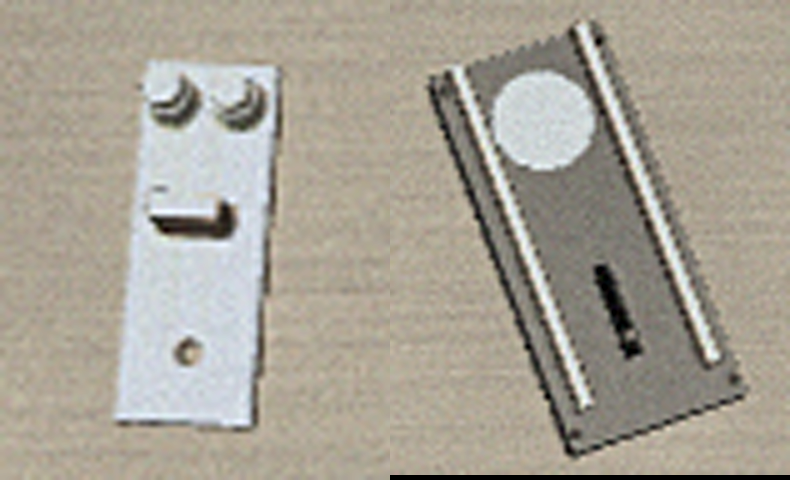

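Crop: left is the silver carrier (vials at the far end, hole at crop (187,350)). The stage's window is at (543,120), the slot runs (600,268)-(635,352), and a light speck at (628,337) is probably the pin. Computing yaw and the approach.

```bash
cat >> h.py <<'E'
def go(p,ya):
    """print tool-axes shift (cm) and yaw turn(deg, about tool z) to reach TCP p with tool y at world angle ya(deg)"""
    s=manip.read_state(); R=np.array(s['tool_rot']); d=R.T@(np.array(p)-s['tool_pos'])*100
    cur=np.degrees(np.arctan2(R[1,1],R[0,1])); t=-((ya-cur+180)%360-180)
    print('t',s['t'],'pos',np.round(s['tool_pos'],4),'yaw',round(cur,2),'shift cm tool',np.round(d,2),'turnz',round(t,2),'tilt',np.round(R[:2,2],4),'F',np.round(s['force'],2),'w',round(s['grip_width'],4))
E
python3 - <<'E'
from h import *
a,b=pickle.load(open('c0.pkl','rb'))
f=ray(a,190.5,184,.048);hh=ray(a,191.2,208.3,.004)
v=(ray(a,186.8,164.3,.044)+ray(a,198.3,164.8,.044))/2
w=ray(a,345.6,154,.015);s=ray(a,315+(617-390)/5,130+310/5,.015);pin=ray(a,362.6,197.4,.02)
print('fin',f,'hole',hh,'vials',v,'win',w,'slot',s,'pin',pin)
an=lambda p,q:np.degrees(np.arctan2(*(q-p)[[1,0]]))
print(an(v,hh),an(w,s),np.linalg.norm(hh-v),np.linalg.norm(s-w))
fc=v+(hh-v)*54/112;print('fin from ends',fc)
go([fc[0],fc[1],.20],an(v,hh)+180)
E
```

```text
fin [0.56921688 0.23052628 0.048     ] hole [0.51290506 0.23535965 0.004     ] vials [0.62264814 0.22756234 0.044     ] win [ 0.65902226 -0.18067511  0.015     ] slot [ 0.55345649 -0.21714619  0.015     ] pin [ 0.5376923  -0.22156969  0.02      ]
175.9359292368045 -160.94088626290625 0.1170655424814968 0.11168827787548138
fin from ends [0.5697363  0.23132176 0.02471429]
t 0.1 pos [0.2194 0.5849 0.2308] yaw 69.44 shift cm tool [-45.22 -20.8    3.11] turnz 73.5 tilt [-0.0003 -0.0009] F [-0.22 -0.26  0.4 ] w 0.0856
```

{"method": "send_rows", "body": {"commands": [0, 0, 0, -5.6, -2.6, 0, 0, 0, 0, 0, -5.6, -2.6, 0, 0, 0, 0, 0, -5.6, -2.6, 0, 0, 0, 0, 0, -5.6, -2.6, 0, 0, 0, 0, 0, -5.6, -2.6, 0, 0]}}

```text
t: 0.72
tool_pos: [0.4371, 0.3635, 0.2312]
tool_rot: [[-0.936, 0.351, -0.0], [0.351, 0.936, -0.0], [0.0, -0.0, -1.0]]
force: [1.7, 1.1, -0.9]
grip_width: 0.0855
```

{"method": "send_rows", "body": {"commands": [0, 0, 0, -5.6, -2.6, 0, 0, 0, 0, 0, -5.6, -2.6, 0, 0, 0, 0, 0, -5.6, -2.6, 0, 0, 0, 0, 10.5, 0, 0, 0, 0, 0, 0, 10.5, 0, 0, 0, 0]}}

```text
t: 1.35
tool_pos: [0.5662, 0.2321, 0.2308]
tool_rot: [[-0.743, 0.669, -0.001], [0.669, 0.743, -0.0], [0.0, -0.001, -1.0]]
force: [0.1, 0.3, 0.8]
grip_width: 0.0853
```

{"method": "send_rows", "body": {"commands": [0, 0, 10.5, 0, 0, 0, 0, 0, 0, 10.5, 0, 0, 0, 0, 0, 0, 10.5, 0, 0, 0, 0, 0, 0, 10.5, 0, 0, 0, 0, 0, 0, 10.5, 0, 0, 0, 0]}}

```text
t: 1.98
tool_pos: [0.5657, 0.2331, 0.231]
tool_rot: [[0.077, 0.997, -0.0], [0.997, -0.077, -0.0], [-0.0, -0.0, -1.0]]
force: [-0.2, 0.5, -1.2]
grip_width: 0.0855
```

Run:
```python
from h import *
go([.5697,.2313,.2],-4.06)
c=cam('wrist');save(c,'pics/w1.png');pickle.dump(c,open('w1.pkl','wb'))
go([.5697,.2313,.2],-4.06);print(manip.read_state()['qpos'])
```

```text
t 1.975 pos [0.5657 0.2331 0.231 ] yaw -4.4 shift cm tool [-0.14  0.41  3.1 ] turnz -0.34 tilt [-0.0005 -0.0003] F [-0.2   0.47 -1.15] w 0.0855
t 2.025 pos [0.5657 0.2332 0.231 ] yaw -4.94 shift cm tool [-0.16  0.42  3.1 ] turnz -0.88 tilt [-0.0006 -0.0002] F [-0.68  0.16  0.03] w 0.0854
[-0.74351129  0.52861679  0.37817628  1.65160573 -0.2224834   1.00468497
 -0.37841247]
```

View pics/w1.png

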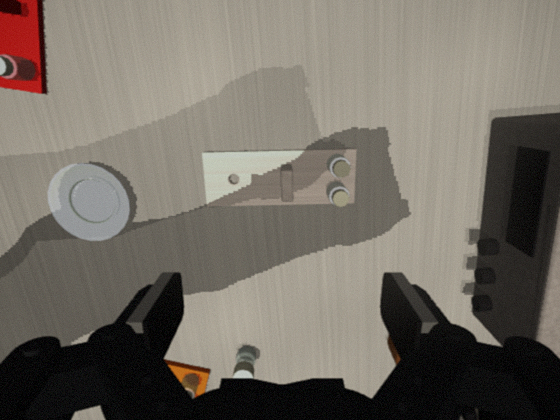

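Wrist view: hole (233,179), fin top (287,183), vials (340,165)/(339,194). It is the aluminium carrier. Refining from this view.

Run:
```python
from h import *
c=pickle.load(open('w1.pkl','rb'));P=pts(c);z=P[...,2]
m=np.zeros(z.shape,bool);m[140:215,195:365]=1
q=P[m&(z>.005)&(z<.012)];r=cv2.minAreaRect(q[:,:2].astype(np.float32));print('plate',len(q),q.mean(0),r)
n,l,s,ce=cv2.connectedComponentsWithStats((m&(z>.036)&(z<.06)).astype(np.uint8))
for i in range(1,n):
    if s[i,4]>20: print(s[i],P[l==i].mean(0),cv2.minAreaRect(P[l==i][:,:2].astype(np.float32)))
print('hole',ray(c,233.5,179,.006))
bench=P[230:260,230:330,2];print('bench z',np.median(bench[bench<.5]))
```

```text
plate 6819 [0.5549421  0.2358474  0.00819321] ((0.5626112222671509, 0.23360353708267212), (0.06039509177207947, 0.16523556411266327), 86.93415069580078)
[332 160  18  18 249] [0.62415971 0.24603462 0.04366388] ((0.6246073842048645, 0.24569390714168549), (0.015675783157348633, 0.016178781166672707), 42.2336540222168)
[281 168  12  34 396] [0.57018366 0.23458147 0.04757541] ((0.5701910257339478, 0.23367059230804443), (0.03154294937849045, 0.010957700200378895), 85.70465850830078)
[331 189  18  18 238] [0.62251995 0.2163664  0.04346749] ((0.6230385303497314, 0.21562744677066803), (0.016315046697854996, 0.01627507619559765), 11.665535926818848)
hole [0.51236271 0.23589539 0.006     ]
bench z 7.008492195387239e-05
```

{"method": "send_rows", "body": {"commands": [0, 0, -1.7, 0, 0.45, 5, 0.6, 0, 0, 0, 0, 0, 5, 0.6, 0, 0, 0, 0, 0, 3, 0.6, 0, 0, 0, 0, 0, 0, 0.6], "grip_force": 60}}

```text
t: 2.52
tool_pos: [0.5692, 0.2323, 0.0994]
tool_rot: [[0.039, 0.999, -0.003], [0.999, -0.039, -0.002], [-0.002, -0.003, -1.0]]
force: [-0.8, 0.1, 0.8]
grip_width: 0.0339
```

Run:
```python
from h import *
go([.5702,.2335,.015],-3.2)
```

```text
t 2.525 pos [0.5692 0.2323 0.0994] yaw -2.23 shift cm tool [0.14 0.12 8.44] turnz 0.97 tilt [-0.0035 -0.0018] F [-0.8   0.13  0.84] w 0.0339
```

{"method": "send_rows", "body": {"commands": [0, 0, 0.9, 0.14, 0.12, 3, 0.6, 0, 0, 0, 0, 0, 3, 0.6, 0, 0, 0, 0, 0, 1.5, 0.6, 0, 0, 0, 0, 0, 0.9, 0.6, 0, 0, 0, 0, 0, 0, 0.6]}}

```text
t: 3.15
tool_pos: [0.5719, 0.2342, 0.0177]
tool_rot: [[0.057, 0.998, 0.0], [0.998, -0.057, 0.0], [0.0, 0.0, -1.0]]
force: [0.6, -0.2, 0.1]
grip_width: 0.0343
```

Run:
```python
from h import *
go([.5702,.2335,.015],-3.2)
```

```text
t 3.15 pos [0.5719 0.2342 0.0177] yaw -3.25 shift cm tool [-0.08 -0.17  0.27] turnz -0.05 tilt [0.0003 0.0001] F [ 0.6  -0.25  0.11] w 0.0343
```

{"method": "send_rows", "body": {"commands": [0, 0, 0, -0.08, -0.15, 0.2, 0.6, 0, 0, 0, 0, 0, 0, 0.8, 0, 0, 0, 0, 0, 0, 1, 0, 0, 0, 0, 0, 0, 1, 0, 0, 0, 0, 0, 0, 1]}}

```text
t: 3.78
tool_pos: [0.5703, 0.2336, 0.0159]
tool_rot: [[0.057, 0.998, 0.001], [0.998, -0.057, 0.0], [0.0, 0.001, -1.0]]
force: [-2.6, -0.5, 6.4]
grip_width: 0.011
```

{"method": "send_rows", "body": {"commands": [0, 0, 0, 0, 0, 0, 1, 0, 0, 0, 0, 0, -1, 1, 0, 0, 0, 0, 0, -2, 1, 0, 0, 0, 0, 0, -3, 1, 0, 0, 0, 0, 0, -2, 1]}}

```text
t: 4.4
tool_pos: [0.5706, 0.2336, 0.0977]
tool_rot: [[0.057, 0.998, 0.002], [0.998, -0.057, 0.001], [0.001, 0.002, -1.0]]
force: [0.2, -0.3, -3.1]
grip_width: 0.0114
```

Run:
```python
from h import *
go([.5702,.2335,.12],-3.2)
b=cam('side');save(b,'pics/s1.png')
```

```text
t 4.4 pos [0.5706 0.2336 0.0977] yaw -3.27 shift cm tool [-0.01 -0.04 -2.23] turnz -0.07 tilt [0.0016 0.0008] F [ 0.19 -0.27 -3.15] w 0.0114
```

View pics/s1.png

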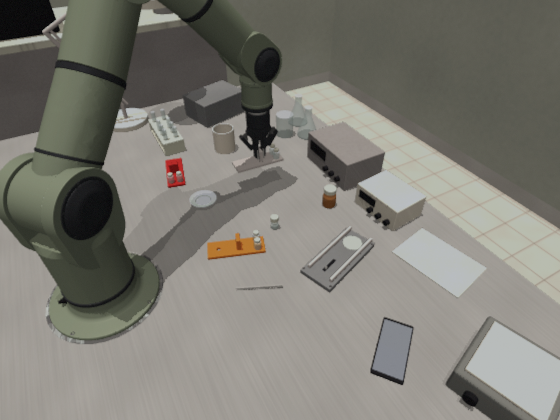

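Carrier is held level (grip 11.4 mm). Lifting further and carrying it beside the stage for a close look.

{"method": "send_rows", "body": {"commands": [0, 0, 0, 0, 0, -3, 1, 0, 0, 0, 0, 0, -3, 1, 0, 0, 0, -4, 0, 0, 1, 0, 0, 0, -5, 0.4, 0, 1, 0, 0, 0, -5, 0.4, 0, 1]}}

```text
t: 5.08
tool_pos: [0.5699, 0.0919, 0.1554]
tool_rot: [[0.056, 0.998, 0.0], [0.998, -0.056, 0.0], [0.0, 0.0, -1.0]]
force: [0.5, -0.5, -2.4]
grip_width: 0.0113
```

{"method": "send_rows", "body": {"commands": [0, 0, 0, -5, 0.4, 0, 1, 0, 0, 0, -5, 0.4, 0, 1, 0, 0, 0, -5, 0.4, 0, 1, 0, 0, 0, -5, 0.4, 0, 1, 0, 0, 0, -5, 0.4, 0, 1]}}

```text
t: 5.7
tool_pos: [0.5757, -0.159, 0.1554]
tool_rot: [[0.057, 0.998, -0.0], [0.998, -0.057, 0.0], [0.0, -0.0, -1.0]]
force: [0.1, 0.6, -2.3]
grip_width: 0.0113
```

{"method": "send_rows", "body": {"commands": [0, 0, 0, -5, 0.4, 0, 1, 0, 0, 0, -5, 0.4, 0, 1, 0, 0, -7.5, -4, 0.4, 0, 1, 0, 0, -7.5, 0, 0, 0, 1, 0, 0, -7.3, 0, 0, 0, 1]}}

```text
t: 6.32
tool_pos: [0.5795, -0.2985, 0.155]
tool_rot: [[-0.329, 0.944, -0.001], [0.944, 0.329, 0.0], [0.0, -0.0, -1.0]]
force: [0.2, 0.1, -3.9]
grip_width: 0.0112
```

{"method": "send_rows", "body": {"commands": [0, 0, 0, 0, 0, 0, 1]}}

```text
t: 6.45
tool_pos: [0.5797, -0.2981, 0.1552]
tool_rot: [[-0.325, 0.946, -0.0], [0.946, 0.325, 0.0], [0.0, -0.0, -1.0]]
force: [-0.2, -0.2, -3.1]
grip_width: 0.0109
```

Run:
```python
from h import *
go([.613,-.29,.15],19.06)
c=cam('wrist');save(c,'pics/w2.png');pickle.dump(c,open('w2.pkl','wb'))
go([.613,-.29,.15],19.06)
```

```text
t 6.45 pos [ 0.5797 -0.2981  0.1552] yaw 18.99 shift cm tool [-0.32  3.42  0.52] turnz -0.07 tilt [-0.0002  0.0004] F [-0.23 -0.23 -3.06] w 0.0109
t 6.5 pos [ 0.5797 -0.298   0.1552] yaw 18.87 shift cm tool [-0.32  3.41  0.52] turnz -0.19 tilt [-0.0001  0.0003] F [ 0.41  0.23 -2.86] w 0.0112
```

View pics/w2.png

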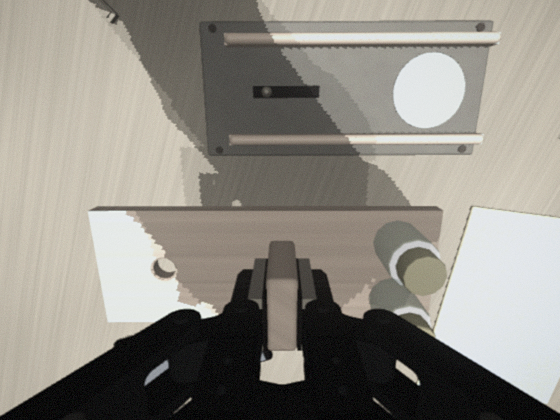

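Wrist view shows the stage: window (429,90), slot (253–319, 92), pin at (266,91) near the slot's far end, and the held carrier's hole at (163,268). Computing the exact target.

Run:
```python
from h import *
c=pickle.load(open('w2.pkl','rb'));P=pts(c);z=P[...,2]
g=c['frame'].max(2).astype(int)
w=ray(c,429,90,.015)
m=np.zeros(z.shape,np.uint8);m[80:104,245:326]=(g[80:104,245:326]<55)
u=np.where(m.any(0))[0];v=np.where(m.sum(1)>20)[0];print(u.min(),u.max(),v.min(),v.max())
e0=ray(c,u.min(),(v.min()+v.max())/2,.015);e1=ray(c,u.max()+1,(v.min()+v.max())/2,.015)
s=(e0+e1)/2;pin=ray(c,266,91,.024)
print('win',w,'slot',s,np.linalg.norm(e1-e0),'dist',np.linalg.norm(s-w),'pin',pin)
# guides: high points z .022-.033, each fit line
for r0,r1 in ((28,50),(130,148)):
    q=P[r0:r1,225:500].reshape(-1,3);q=q[(q[:,2]>.022)&(q[:,2]<.033)]
    L=cv2.fitLine(q[:,:2].astype(np.float32),cv2.DIST_HUBER,0,.001,.001).ravel()
    print('guide',len(q),np.degrees(np.arctan2(L[1],L[0])),L[2:],q[:,2].max())
    p0=L[2:];n=np.array([-L[1],L[0]]);print(' off slot',n@(s[:2]-p0),'win',n@(w[:2]-p0),'pin',n@(pin[:2]-p0))
d=P[60:75,215:250,2];print('deck z',np.median(d))
st=manip.read_state();h=ray(c,163,264,st['tool_pos'][2]-.0159+.008)
R=np.array(st['tool_rot']);print('hole in tool',R.T@(h-st['tool_pos']))
q=P[215:320,90:440].reshape(-1,3);q=q[(abs(q[:,2]-(st['tool_pos'][2]-.008))<.006)]
A=np.c_[q[:,:2],np.ones(len(q))];k=np.linalg.lstsq(A,q[:,2],rcond=None)[0];print('plate z med',np.median(q[:,2]),'slopes',k[:2],len(q))
```

```text
253 318 86 97
win [ 0.66005314 -0.17723069  0.015     ] slot [ 0.55424336 -0.21498612  0.015     ] 0.051891988584707324 dist 0.11234403505026945 pin [ 0.53973835 -0.21997767  0.024     ]
guide 3555 19.287243 [ 0.61209327 -0.15743901] 0.032334385433285595
 off slot -0.03520918203467033 win -0.034522217311506224 pin -0.03512951059057573
guide 2694 19.26081 [ 0.6168718  -0.23084004] 0.031547831351479094
 off slot 0.035625685831367576 win 0.036364475221210744 pin 0.03569828089153319
deck z 0.015215648764295542
hole in tool [ 0.00217477 -0.05843601  0.00790361]
plate z med 0.1474830672222207 slopes [0.00199694 0.0033858 ] 23546
```

Run:
```python
from h import *
go([.5855,-.2040,.085],19.27)
```

```text
t 6.5 pos [ 0.5797 -0.298   0.1552] yaw 18.87 shift cm tool [8.71 3.59 7.03] turnz -0.4 tilt [-0.0001  0.0003] F [ 0.41  0.23 -2.86] w 0.0112
```

{"method": "send_rows", "body": {"commands": [0, 0, -0.3, 4.3, 1.8, 0, 1, 0, 0, 0, 4.4, 1.8, 0, 1, 0, 0, 0, 0, 0, 4, 1, 0, 0, 0, 0, 0, 3, 1, 4.2, 0, 0, 0, 0, 0, 1]}}

```text
t: 7.12
tool_pos: [0.5831, -0.2044, 0.0834]
tool_rot: [[-0.327, 0.942, -0.074], [0.945, 0.326, -0.024], [0.001, -0.078, -0.997]]
force: [-0.3, 0.9, -3.6]
grip_width: 0.0109
```

{"method": "send_rows", "body": {"commands": [0, 0, 0, 0, 0, 0, 1]}}

```text
t: 7.25
tool_pos: [0.5862, -0.203, 0.0849]
tool_rot: [[-0.331, 0.941, -0.069], [0.944, 0.33, -0.025], [-0.0, -0.073, -0.997]]
force: [0.5, 0.0, -2.4]
grip_width: 0.0115
```

Run:
```python
from h import *
go([.5855,-.2040,.050],19.27)
print(np.array(manip.read_state()['tool_rot'])[2])
c=cam('wrist');save(c,'pics/w3.png')
```

```text
t 7.25 pos [ 0.5862 -0.203   0.0849] yaw 19.32 shift cm tool [-0.07  0.16  3.48] turnz 0.05 tilt [-0.069  -0.0245] F [ 0.53  0.   -2.42] w 0.0115
[-3.21400697e-04 -7.32258983e-02 -9.97315329e-01]
```

View pics/w3.png

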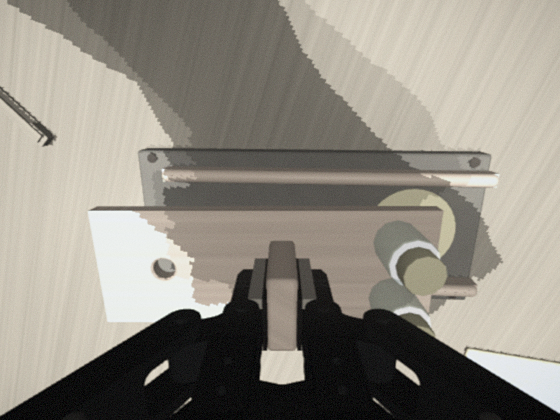

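Carrier is parallel to and centred over the channel, with the window on the vial side. Lowering.

{"method": "send_rows", "body": {"commands": [0, 0, 0, -0.07, 0.04, 2, 1, 0, 0, 0, 0, 0.12, 1.5, 1, 0, 0, 0, 0, 0, 0, 1]}}

```text
t: 7.68
tool_pos: [0.5835, -0.2049, 0.0486]
tool_rot: [[-0.331, 0.941, -0.071], [0.944, 0.33, -0.023], [0.001, -0.075, -0.997]]
force: [-0.3, 0.6, -2.3]
grip_width: 0.0109
```

Run:
```python
from h import *
go([.5855,-.2040,.037],19.27)
```

```text
t 7.675 pos [ 0.5835 -0.2049  0.0486] yaw 19.31 shift cm tool [0.02 0.31 1.14] turnz 0.04 tilt [-0.0714 -0.0235] F [-0.29  0.59 -2.27] w 0.0109
```

{"method": "send_rows", "body": {"commands": [0, 0, 0, 0, 0.2, 0.5, 1, 0, 0, 0, 0, 0.03, 0.4, 1, 0, 0, 0, 0, 0, 0, 1]}}

```text
t: 8.05
tool_pos: [0.5861, -0.2044, 0.041]
tool_rot: [[-0.331, 0.941, -0.069], [0.944, 0.33, -0.024], [0.0, -0.073, -0.997]]
force: [0.6, -0.4, -3.4]
grip_width: 0.0112
```

{"method": "send_rows", "body": {"commands": [0, 0, 0, 0, 0, 0.1, 1, 0, 0, 0, 0, 0, 0, 1]}}

```text
t: 8.3
tool_pos: [0.5861, -0.2045, 0.0402]
tool_rot: [[-0.331, 0.941, -0.069], [0.944, 0.33, -0.024], [-0.0, -0.073, -0.997]]
force: [-0.4, 0.0, -2.9]
grip_width: 0.0111
```

Run:
```python
from h import *
go([.5855,-.2040,.037],19.27)
```

```text
t 8.3 pos [ 0.5861 -0.2045  0.0402] yaw 19.34 shift cm tool [ 0.07 -0.02  0.33] turnz 0.07 tilt [-0.0689 -0.0243] F [-0.44  0.   -2.89] w 0.0111
```

{"method": "send_rows", "body": {"commands": [0, 0, 0, 0.06, 0, 0.1, 1, 0, 0, 0, 0, 0, 0.1, 1, 0, 0, 0, 0, 0, 0, 1]}}

```text
t: 8.68
tool_pos: [0.5857, -0.204, 0.0381]
tool_rot: [[-0.331, 0.941, -0.069], [0.944, 0.33, -0.024], [0.0, -0.073, -0.997]]
force: [-0.1, 0.3, -3.5]
grip_width: 0.011
```

{"method": "send_rows", "body": {"commands": [0, 0, 0, 0, 0, 0.1, 1, 0, 0, 0, 0, 0, 0, 1]}}

```text
t: 8.93
tool_pos: [0.5856, -0.204, 0.0371]
tool_rot: [[-0.331, 0.941, -0.069], [0.944, 0.33, -0.024], [0.0, -0.073, -0.997]]
force: [-0.2, -0.3, -3.3]
grip_width: 0.0115
```

Run:
```python
from h import *
go([.5855,-.2040,.037],19.27)
```

```text
t 8.925 pos [ 0.5856 -0.204   0.0371] yaw 19.34 shift cm tool [ 0.   -0.01  0.01] turnz 0.07 tilt [-0.0692 -0.0242] F [-0.18 -0.3  -3.34] w 0.0115
```

Right on target with no contact yet; stepping down in 0.5 mm steps.

{"method": "send_rows", "body": {"commands": [0, 0, 0, 0, 0, 0.05, 1, 0, 0, 0, 0, 0, 0, 1]}}

```text
t: 9.18
tool_pos: [0.5856, -0.204, 0.0366]
tool_rot: [[-0.331, 0.941, -0.069], [0.944, 0.33, -0.024], [-0.0, -0.073, -0.997]]
force: [0.3, -0.3, -2.8]
grip_width: 0.0111
```

{"method": "send_rows", "body": {"commands": [0, 0, 0, 0, 0, 0.05, 1, 0, 0, 0, 0, 0, 0, 1]}}

```text
t: 9.43
tool_pos: [0.5857, -0.204, 0.0363]
tool_rot: [[-0.331, 0.941, -0.069], [0.944, 0.33, -0.024], [-0.0, -0.073, -0.997]]
force: [-0.9, 0.4, 0.6]
grip_width: 0.0108
```

Contact (force rose ~3.5 N, weight now carried by the stage). Releasing.

{"method": "send_rows", "body": {"commands": [0, 0, 0, 0, 0, 0, 0.85, 0, 0, 0, 0, 0, 0, 0.8, 0, 0, 0, 0, 0, 0, 0.75]}}

```text
t: 9.8
tool_pos: [0.5857, -0.204, 0.0362]
tool_rot: [[-0.331, 0.941, -0.069], [0.944, 0.33, -0.024], [-0.0, -0.073, -0.997]]
force: [0.0, 0.4, -0.3]
grip_width: 0.0215
```

Run:
```python
from h import *
go([.5855,-.2040,.037],19.27)
c=cam('wrist');save(c,'pics/w4.png');pickle.dump(c,open('w4.pkl','wb'))
P=pts(c)
for n,(r0,r1,c0,c1) in dict(left=(230,250,110,140),hole_r=(230,300,180,220),right=(225,250,330,360)).items():
    q=P[r0:r1,c0:c1].reshape(-1,3);print(n,np.median(q,0))
```

```text
t 9.8 pos [ 0.5857 -0.204   0.0362] yaw 19.34 shift cm tool [ 0.01 -0.02 -0.08] turnz 0.07 tilt [-0.069  -0.0243] F [ 0.02  0.38 -0.35] w 0.0215
left [ 0.50915459 -0.21481586  0.03395905]
hole_r [ 0.54633502 -0.21518975  0.03146467]
right [ 0.60729012 -0.17874146  0.02647591]
```

View pics/w4.png

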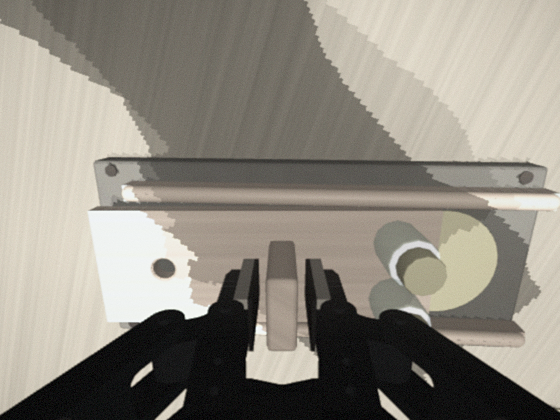

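Released and propped: plate slopes 0.071 rad, the hole end high. Straightening the tool, then nudging slowly along +tool y (towards the window).

{"method": "send_rows", "body": {"commands": [-4.2, 0, 0, 0, 0, 0, 0.75, 0, 0, 0, 0, 0, 0, 0.75, 0, 0, 0, 0, 0.2, 0, 0.75, 0, 0, 0, 0, 0.1, 0, 0.75, 0, 0, 0, 0, 0.0, 0, 0.75]}}

```text
t: 10.48
tool_pos: [0.5888, -0.2026, 0.036]
tool_rot: [[-0.332, 0.943, -0.0], [0.943, 0.332, -0.0], [0.0, -0.0, -1.0]]
force: [0.9, -0.7, 0.5]
grip_width: 0.0214
```

```bash
cat >> h.py <<'E'
def chk():
    go([.5855,-.2040,.037],19.27); c=cam('wrist'); P=pts(c); z=P[...,2]
    s=np.array([.5542,-.2150]); ex=np.array([-.944,-.330]); ey=np.array([.330,-.944])
    X=(P[...,:2]-s)@ex; Y=(P[...,:2]-s)@ey
    m=(abs(Y)<.028)&(z>.018)&(z<.045)
    q=m&(((X>-.02)&(X<.06)&(z<.036)));k=np.polyfit(X[q],z[q],1); print('plate slope',k[0],'top z at hole x=.02:',np.polyval(k,.02))
    e=m&(X>.03)&(z<.04); print('plate end x',np.percentile(X[e],99.5),'-> hole x',np.percentile(X[e],99.5)-.032)
    return c
E
python3 - <<'E'
from h import *
chk()
E
```

```text
t 10.475 pos [ 0.5888 -0.2026  0.036 ] yaw 19.38 shift cm tool [-0.02 -0.35 -0.1 ] turnz 0.11 tilt [-0.0004 -0.0001] F [ 0.89 -0.68  0.49] w 0.0214
plate slope 0.07010359122061527 top z at hole x=.02: 0.032255901353874177
plate end x 0.05767733834752948 -> hole x 0.02567733834752948
```

{"method": "send_rows", "body": {"commands": [0, 0, 0, 0, 0.1, 0, 0.75, 0, 0, 0, 0, 0.1, 0, 0.75, 0, 0, 0, 0, 0.1, 0, 0.75, 0, 0, 0, 0, 0, 0, 0.75]}}

```text
t: 11.02
tool_pos: [0.5912, -0.202, 0.0361]
tool_rot: [[-0.331, 0.944, -0.0], [0.944, 0.331, -0.0], [0.0, -0.0, -1.0]]
force: [-1.0, -0.8, 0.4]
grip_width: 0.0208
```

{"method": "send_rows", "body": {"commands": [0, 0, 0, 0, 0.1, 0, 0.75, 0, 0, 0, 0, 0.1, 0, 0.75, 0, 0, 0, 0, 0.1, 0, 0.75, 0, 0, 0, 0, 0, 0, 0.75]}}

```text
t: 11.52
tool_pos: [0.5942, -0.2009, 0.0361]
tool_rot: [[-0.331, 0.944, 0.0], [0.944, 0.331, -0.0], [-0.0, 0.0, -1.0]]
force: [-0.1, -0.3, -0.4]
grip_width: 0.0212
```

Run:
```python
from h import *
chk()
```

```text
t 11.525 pos [ 0.5942 -0.2009  0.0361] yaw 19.35 shift cm tool [ 0.   -0.93 -0.09] turnz 0.08 tilt [ 0.0001 -0.    ] F [-0.13 -0.29 -0.35] w 0.0212
plate slope 0.06864739921398068 top z at hole x=.02: 0.03226346724312255
plate end x 0.05323118830749652 -> hole x 0.02123118830749652
```

Sliding as intended (hole at 21.2 mm, pin at about 15.3).

{"method": "send_rows", "body": {"commands": [0, 0, 0, 0, 0.1, 0, 0.75, 0, 0, 0, 0, 0.1, 0, 0.75, 0, 0, 0, 0, 0.1, 0, 0.75, 0, 0, 0, 0, 0, 0, 0.75]}}

```text
t: 12.08
tool_pos: [0.5972, -0.1999, 0.0362]
tool_rot: [[-0.331, 0.944, 0.0], [0.944, 0.331, -0.0], [-0.0, 0.0, -1.0]]
force: [-0.4, 0.0, -0.5]
grip_width: 0.0211
```

{"method": "send_rows", "body": {"commands": [0, 0, 0, 0, 0.05, 0, 0.75, 0, 0, 0, 0, 0.05, 0, 0.75, 0, 0, 0, 0, 0, 0, 0.75]}}

```text
t: 12.45
tool_pos: [0.5978, -0.1998, 0.0362]
tool_rot: [[-0.331, 0.944, -0.0], [0.944, 0.331, -0.0], [-0.0, -0.0, -1.0]]
force: [-0.5, 0.4, 0.8]
grip_width: 0.0212
```

Run:
```python
from h import *
chk()
```

```text
t 12.45 pos [ 0.5978 -0.1998  0.0362] yaw 19.34 shift cm tool [ 0.01 -1.3  -0.08] turnz 0.07 tilt [-0.0001 -0.0001] F [-0.45  0.4   0.79] w 0.0212
plate slope -0.0017272960065636118 top z at hole x=.02: 0.023115681658666083
plate end x 0.04912764888863536 -> hole x 0.017127648888635362
```

It dropped flat (slope −0.002, plate top 23.1 mm = deck + 8). Backing off and lifting away.

{"method": "send_rows", "body": {"commands": [0, 0, 0, 0, -0.2, 0, 0.75, 0, 0, 0, 0, -0.2, 0, 0.65, 0, 0, 0, 0, 0, 0, 0.6, 0, 0, 0, 0, 0, 0, 0.6, 0, 0, 0, 0, 0, -1, 0.6]}}

```text
t: 13.12
tool_pos: [0.5937, -0.2008, 0.046]
tool_rot: [[-0.331, 0.944, -0.001], [0.944, 0.331, 0.0], [0.001, -0.001, -1.0]]
force: [0.7, -0.5, 0.2]
grip_width: 0.0339
```

{"method": "send_rows", "body": {"commands": [0, 0, 0, 0, 0, -3, 0.6, 0, 0, 0, 0, 0, -4, 0.6, 0, 0, 0, 0, 0, -5, 0.6, 0, 0, 0, 0, 0, -4, 0.6, 0, 0, 0, 0, 0, 0, 0.6]}}

```text
t: 13.75
tool_pos: [0.5955, -0.2015, 0.21]
tool_rot: [[-0.331, 0.944, 0.005], [0.944, 0.331, -0.001], [-0.003, 0.005, -1.0]]
force: [0.0, 0.2, -0.9]
grip_width: 0.0344
```

Run:
```python
from h import *
c=chk();save(c,'pics/w5.png')
a=pickle.load(open('c0.pkl','rb'))[0];b=cam('top');d=cv2.absdiff(a['frame'],b['frame']).max(2)
g=lambda n,x0,y0,x1,y1:print(n,np.percentile(d[y0:y1,x0:x1],90))
for n,B in dict(jar=(266,122,288,148),vial=(272,203,288,220),phone=(428,163,490,228),dish=(175,248,215,288),mug=(58,172,105,212),forceps=(336,242,362,290)).items(): g(n,*B)
```

```text
t 13.75 pos [ 0.5955 -0.2015  0.21  ] yaw 19.33 shift cm tool [ 0.15 -1.1  17.29] turnz 0.06 tilt [ 0.0055 -0.0012] F [ 0.01  0.24 -0.92] w 0.0344
plate slope -0.002171171499742224 top z at hole x=.02: 0.02307882716693915
plate end x 0.04897831166167543 -> hole x 0.016978311661675433
jar 24.0
vial 24.0
phone 27.0
dish 23.0
mug 23.0
forceps 58.0
```

View pics/w5.png

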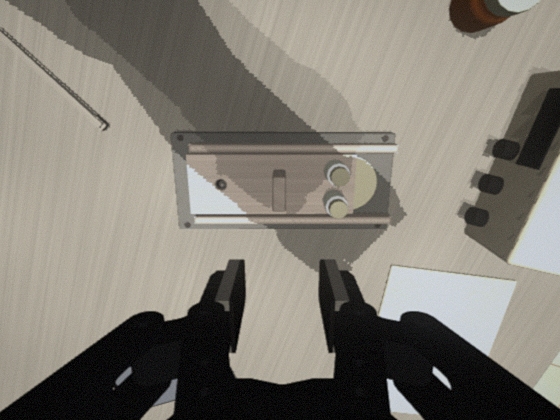

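The carrier lies flat in the channel, vials at the window, with the pin visible in the hole at (221,184). The larger change at the forceps fits the arm's shadow, as the arm never went near them. Handing in.

```bash
python3 -c "
from bench import manip
print(manip.hand_in())"
```

```text
the job is handed in; nothing more can be done
None
```

I gripped the aluminium carrier by its fin and laid it tilted in the channel, propped on the pin with its hole about 26 mm beyond the slot's middle. After releasing it, I nudged it back until the hole dropped over the pin, then lifted the gripper clear and handed the job in at about 14 s.

- **Seating:** the plate slope is about −0.002 rad and its top is 23.1 mm above the bench, so it lies on the deck. The pin is visible in the hole, and the tool force stayed within a few newtons throughout.
- **Hole position:** my estimate from the plate's end is x ≈ +17 mm from the slot's middle. That is about 1.7 mm past the pin I measured at +15.3 mm, which fits hole clearance plus calibration error. It is only 1.5 mm inside the 18.5 mm limit.
- **Other things on the bench:** a before/after comparison of the top view showed little change at the jar, vial, mug, phone and dish. The forceps area changed more, which I put down to the arm's shadow, since the arm stayed clear of them. I didn't check that separately.

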